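# Unlock the desk organiser's drawer with a worn lock

### The arm

A 6-joint arm with a two-finger parallel gripper is mounted at the origin on the work surface. World frame = base frame: x ahead of the robot, y to its left, z up, the work surface at z = 0. Lengths are in m, angles in rad, forces in N, time in s.
With the tool pointing down it reaches from about 0.325 to 0.85 m from the base axis. Payload 15.5 kg.
Tool frame: the origin (TCP) lies at the very end of the fingers, on their centre line; the grasp point (between the pads) lies tcp_to_grasp behind it (tcp_to_grasp is the distance from the TCP to the grasp point, in m); x points along the fingers, z is the direction in which the jaws open and shut, and the axes are right-handed (so a half turn about x gives the same grasp; the last joint's range is limited). The gripper opens to 91 mm and grips with 3 to 60 N. Pads are 32 mm wide; open, the fingers measure 118 mm over their backs; the gripper's body (76 mm by 178 mm) begins 60 mm behind the grasp point.
Start: joints at [1.006, 0.494, 1.345, -0, 1.302, -0.096], TCP at [0.283, 0.557, 0.214] pointing down, gripper open.
Joint ranges: [-2.91, 2.91], [-0.82, 2.16], [0.22, 2.67], [-1.22, 4.37], [0.12, 2.79], [-3.08, 3.08]. Speed limits (rad/s): [1.89, 1.89, 2.57, 3.01, 3.01, 3.01].

### API

Orientations are given as a unit quaternion [x, y, z, w].
In Python, from station import * gives the robot as it stands. The module is installed in compiled form; this text tells all that it offers.
- The arm moves only by the tool carry_out, never from a script. Its argument "deltas" is a list of rows, each a list of 3 entries, a list of its own where there are three numbers: the shift along the world's x, y, z in units of 50 mm (1.0 is 50 mm), then the turn, a rotation vector about the world's x, y, z in units of 5 degrees (1.0 is 5 degrees), then the finger opening in mm, from 0 to 91.2. In form: [[[dx, dy, dz], [wx, wy, wz], gripper], ...]. A call has exactly 5 rows; each row shifts and turns the commanded pose from where the row before left it; what a row does not reach is not made up. A row lasts 1/10 s, in which the tool goes at most 50 mm and 8.59 degrees, less where a joint would pass 70% of its speed; a pose out of reach is approached as far as the arm can. A call is refused whole if a number of a shift passes 1 or a number of a turn 1, either way. A call with a gripper value outside its range is refused whole. The fingers move at their own pace and stop on an object; the grip force is fixed at half the most. Time passes only in rows, so rows that do not move let the fingers close, or fill a call up. It gives the time, the measured TCP pose, the force and the opening at its end, in the units of the state.
- sense(): the state, without advancing time (a new reading comes with each control period).
- camera(name): name is "side" or "top"; returns the picture (420x560x3 uint8, red, green, blue); there is no depth.
- camera_info(name): a dict with "fx", "fy", "cx", "cy" (pixels), "R" (3x3) and "t" (3): a world point X has camera coordinates R X + t. Camera axes: x right, y down, z forward; pixel columns grow to the right and rows downward; lengths in m; the calibration is good to about 2 mm. A picture is of the moment at which its call begins. camera_info takes no time and is no camera call.
- hand_in(): hands the job in, once; it reports no verdict.
The state is a dict: "time": time; "joints": joint angles; "qvel": joint speeds; "tau": joint torques, N m; "tcp_pos": TCP position; "tool_rot": TCP orientation; "wrist_force": force on the tool from outside, world axes, zero at the start; "wrist_torque": the same for the moment, N m; "finger_gap": finger opening in m.
Only numpy, scipy, OpenCV 4.12 (cv2) and the standard library are available. Lean on these libraries where they do the work, as an engineer would, in place of code of your own. Each camera call takes 0.05 s, during which the arm holds its last target.

### The job

Unlock the little drawer of the white desk organiser: take the key out of the bamboo dock, set it in the lock on the organiser's deck, and with only light pressure turn it gently back and forth until it drops fully home, then turn it clockwise until the drawer springs open. Never force the key, leave it standing fully home in the lock, and leave the other things on the desk as they are.

Things in the scene. Friction and masses are not known exactly. Their poses are not given: they have to be found in the camera images.
- organiser: White plastic desk organiser, fixed to the desk, 160 mm deep (x) by 220 mm wide (y). Origin: centre of its underside. x points from its front (drawer side) to its back, y to its left, z up. Its flat deck (y from -110 to +34 mm) is 75 mm high and carries the lock; the rest is an open pen bay, 95 mm high, whose pens stand up to 132 mm.
- lock_mouth (a point): Centre of the lock's mouth on the deck: middle of the top of a 38 mm square steel plate, 81 mm above the desk, at x -15, y -40 mm of the organiser. Axes as the organiser's; the lock's axis is vertical. The mouth is a 45 degree funnel 20 mm wide, narrowing to a round bore of 13.6 mm. More than 30 N between key and organiser damages the lock.
- plug_face (a point): On the lock's axis 6 mm below lock_mouth: flat face of the turning plug, under a black rubber flap that gives no resistance. Its keyway, a 13 x 4.5 mm slot, takes the blade either way round, within about 5 degrees, and the key then drops 16 mm, collar on the plate. Worn lock: at the start the slot lies anywhere within 37 degrees either side of the organiser's x axis, unseen.
- green_dot (a point): Green dot on the lock plate, 15.5 mm from the lock's axis, 60 degrees clockwise from above of the red dot (on the -x side). The drawer is let go when the blade, from the organiser's x axis, has turned about 60 degrees clockwise to point at it; solid stop at 80. The plug turns stiffly (0.03 N m; other stop 43 degrees anticlockwise): a lightly pressed blade does not drag it.
- drawer (a joint): Small sprung drawer under the deck: 0 shut, grows as it slides out of the organiser's front (-x); it springs out 30 mm (0.030) by itself when the lock lets it go.
- key: Key, 60 mm tall, 30 g, standing blade down. Origin: the blade's tip; z up along the blade to the head. Blade: brass, 12 mm wide (x) by 3.5 mm thick (y), flat tip with rounded edges, 22 mm long; then a stop collar 26 mm across from 22 to 25 mm; then a green plastic head, 28 mm wide (x), 10 mm thick (y), from 25 to 60 mm above the tip. Starts in the key well of the bamboo dock, its tip 10 mm above the desk.
- key_head (a point): Where to hold the key: middle of the head, 48 mm above the blade's tip, axes as the key's.
- dock: Bamboo phone dock, fixed to the desk, 100 mm (x) by 200 mm (y), base block 32 mm high; an empty phone rest leans back over y from +10 to +95 mm, up to 83 mm high. Origin: centre of its underside. The round key well (15 mm) is at y = -65 mm.
- cup: Grey ceramic cup, 76 mm across, 85 mm high. Origin: centre of its underside. Leave alone.
- magnifier: Chrome magnifier on a stand with a 90 mm round foot, 135 mm high, its lens overhanging 80 mm to its -x side. Origin: centre of its underside. Leave alone.
- glasses_case: Dark blue glasses case, 60 by 150 by 42 mm. Origin: centre of its underside. Leave alone.
There are look-alikes about, which are no part of the job. Of the things like the key, leave any that is black; of the rest the smaller one is meant.

How it is judged:
By the outcome, as a careful person would: the job done as asked, in the order asked, and still so for the second after the job is handed in, with the robot touching nothing.
It also fails if it takes over 72 s, if anything falls off the work surface, if the arm or the gripper's body presses on something with over 40 N, if the wrist force passes 120 N, or if a joint passes its speed limit or range.

## Working session

There is one attempt and no reset: what is moved stays moved. The work goes in short steps, Python scripts to look and compute and a tool call to move; the robot and the scene stay as the last step left them, time stands still between calls to the robot, and variables do not carry over. Pictures are saved under pics/ and viewed, and the job is handed in when it is done.

Besides the shell and the picture viewer there is one more tool, called after "Emit:" as name([rows], argument=value, ...), one row to a line, values as JSON. carry_out: Moves the arm, as the interface text tells. Its arguments: {"type":"object","properties":{"deltas":{"type":"array","items":{"type":"array"}}},"required":["deltas"]}

```bash
mkdir -p pics; python3 - <<'E'
from station import *
import cv2
for n in("side","top"):
    im=camera(n); cv2.imwrite(f"pics/{n}0.png",im[:,:,::-1])
    print(n,camera_info(n))
print(sense())
E
```

```text
side {'fx': 473.30951662657884, 'fy': 473.30951662657884, 'cx': 279.3664480626295, 'cy': 213.77426163444312, 'R': array([[-0.99866312, -0.04629775, -0.02298876],
       [-0.01215345,  0.64257076, -0.76612996],
       [ 0.050242  , -0.76482635, -0.6422744 ]]), 't': array([0.63240646, 0.0707078 , 0.9251747 ])}
top {'fx': 531.6964343754189, 'fy': 531.6964343754189, 'cx': 278.889259552161, 'cy': 213.20925836089913, 'R': array([[-0.02842668, -0.99909035, -0.03178666],
       [-0.98972434,  0.03258973, -0.13922516],
       [ 0.14013443,  0.02750232, -0.98975046]]), 't': array([0.03200019, 0.64075369, 0.97776544])}
{'time': 0.1, 'joints': array([ 1.00553302e+00,  4.94123550e-01,  1.34606178e+00,  2.45320732e-05,
        1.30247966e+00, -9.55086839e-02]), 'qvel': array([-0.00014095, -0.00181481, -0.00201409, -0.00154654,  0.00079675,
        0.00025728]), 'tau': array([ 2.84083042e-03, -8.80239058e+01, -3.82539082e+01,  7.06324680e-02,
        4.83241514e-02, -8.75756632e-05]), 'tcp_pos': array([0.28273347, 0.55702141, 0.21339883]), 'tool_rot': array([-0.37006671,  0.60297863,  0.36974849,  0.60229017]), 'wrist_force': array([-0.20262262,  0.10908429, -0.74368905]), 'wrist_torque': array([-0.0057842 , -0.0160392 ,  0.00655251]), 'finger_gap': 0.09128151485705702}
```

View pics/side0.png

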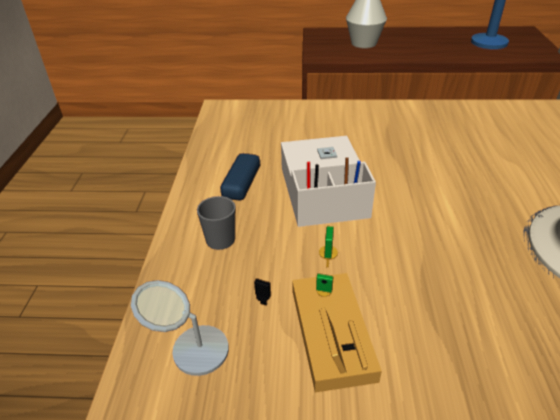

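View pics/top0.png

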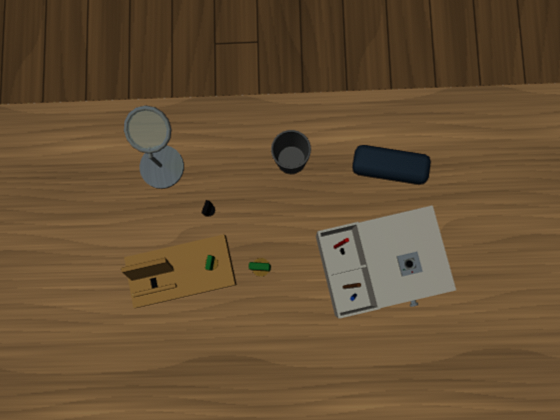

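The green-headed things are in the top view: one in the dock at (211,263), one standing on the desk at (260,267), and a black one at (208,207). I'll enlarge them.

```bash
python3 - <<'E'
import cv2,numpy as np
s=cv2.imread("pics/side0.png");t=cv2.imread("pics/top0.png")
a=cv2.resize(s[215:305,240:360],None,fx=5,fy=5,interpolation=cv2.INTER_CUBIC)[:,:600]
cv2.imwrite("pics/c1.png",a)
b=cv2.resize(t[190:300,190:290],None,fx=5,fy=5,interpolation=cv2.INTER_CUBIC);b=np.clip(b*1.8,0,255).astype(np.uint8)
cv2.imwrite("pics/c2.png",b)
c=cv2.resize(t[200:320,310:460],None,fx=5,fy=5,interpolation=cv2.INTER_CUBIC);c=np.clip(c*1.3,0,255).astype(np.uint8)
cv2.imwrite("pics/c3.png",c)
E
```

```text
(no output)
```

View pics/c1.png

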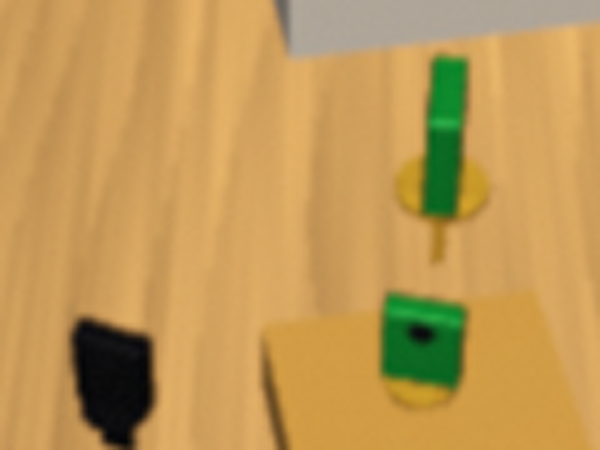

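View pics/c2.png

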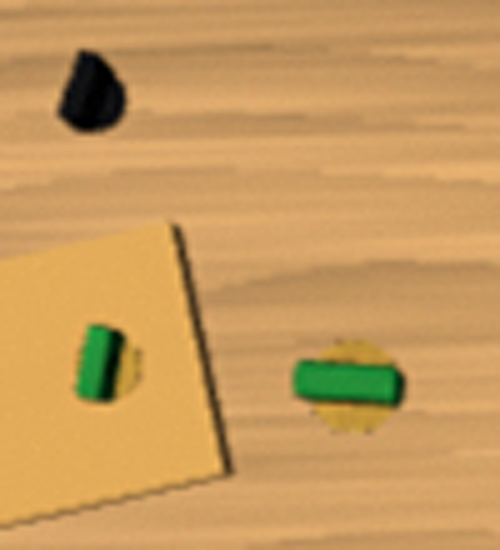

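View pics/c3.png

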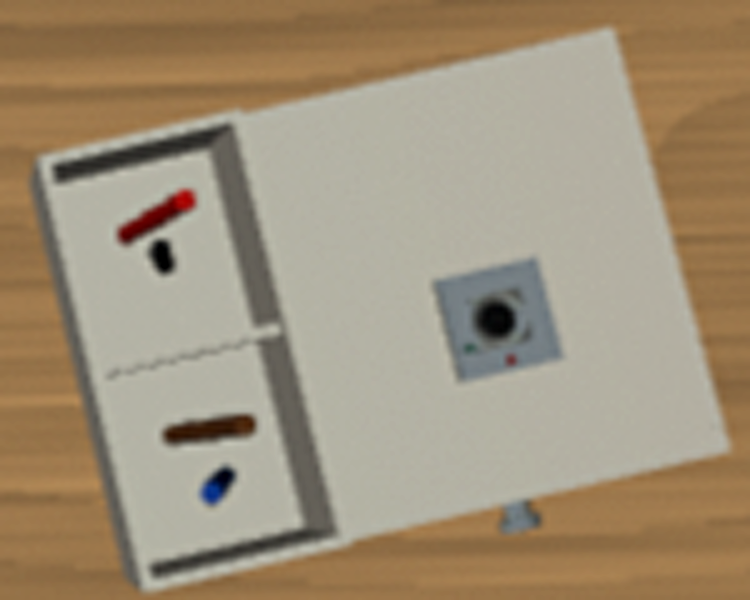

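The dock key is the smaller green-headed one: it sits in the dock's well at c2 (100,365), about 15 px wide. The free-standing one on the desk at c2 (350,382) is bigger, about 21 px, and the third is black. So I take the dock key. Next I measure the poses.

```bash
cat > h.py <<'E'
import cv2,numpy as np
from station import *
def ray(n,u,v):
    c=camera_info(n);R=c["R"];t=c["t"]
    return -R.T@t, R.T@np.array([(u-c["cx"])/c["fx"],(v-c["cy"])/c["fy"],1])
def plane(n,u,v,z):
    o,d=ray(n,u,v);return o+d*(z-o[2])/d[2]
def proj(n,X):
    c=camera_info(n);p=c["R"]@np.array(X)+c["t"];return np.array([c["fx"]*p[0]/p[2]+c["cx"],c["fy"]*p[1]/p[2]+c["cy"]])
def two(p,q):
    A=[];b=[]
    for n,(u,v) in(("top",p),("side",q)):
        o,d=ray(n,u,v);d=d/np.linalg.norm(d);P=np.eye(3)-np.outer(d,d);A.append(P);b.append(P@o)
    return np.linalg.lstsq(np.vstack(A),np.hstack(b),rcond=None)[0]
E
python3 - <<'E'
from h import *
import station
print([x for x in dir(station) if x[0]!='_'])
try: print(tcp_to_grasp)
except Exception as e: print(e)
t=cv2.imread("pics/top0.png");s=cv2.imread("pics/side0.png")
for n,im in(("top",t),("side",s)):
    hsv=cv2.cvtColor(im,cv2.COLOR_BGR2HSV)
    m=cv2.inRange(hsv,(50,120,30),(85,255,255))
    k,l,st,c=cv2.connectedComponentsWithStats(m)
    for i in range(1,k):
        if st[i,4]>15:
            ys,xs=np.where(l==i)
            r=cv2.minAreaRect(np.c_[xs,ys].astype(np.float32));print(n,st[i],c[i].round(2),r)
            g=im[...,1][l==i]; print(np.percentile(g,[5,25,50,75,95]))
# bright top faces in top view
print(t[254:272,203:219,1])
# organiser white mask
hsv=cv2.cvtColor(t,cv2.COLOR_BGR2HSV)
m=cv2.inRange(hsv,(0,0,110),(180,60,255));k,l,st,c=cv2.connectedComponentsWithStats(m)
i=1+np.argmax(st[1:,4]);print(st[i])
cn=max(cv2.findContours((l==i).astype(np.uint8),0,2)[0],key=cv2.contourArea)
print(cv2.approxPolyDP(cn,4,True)[:,0].tolist())
# plate
for v in t[250:280,395:425].mean(1).mean(1)[:3]:print(v)
print(t[264,395:425].tolist())
E
```

```text
['IKError', 'camera', 'camera_info', 'hand_in', 'sense', 'tcp_to_grasp']
0.0188
top [206 255   7  15  66] [208.58 261.98] ((208.5439910888672, 262.00799560546875), (4.651021480560303, 13.953065872192383), 10.304847717285156)
[41.   68.25 80.   83.   85.  ]
top [249 262  21   9 146] [258.94 265.93] ((258.96905517578125, 265.96466064453125), (20.28829574584961, 6.984495162963867), 3.814074993133545)
[49.25 67.   78.   80.   81.  ]
side [325 227   8  31 188] [328.49 241.68] ((328.50225830078125, 241.96685791015625), (6.186266899108887, 30.332664489746094), 3.814074993133545)
[ 98. 103. 107. 135. 147.]
side [317 274  16  18 230] [324.06 282.56] ((323.9467468261719, 282.5860900878906), (15.210004806518555, 16.20589828491211), 5.19442892074585)
[ 74.5  102.   105.   130.75 153.  ]
[[96 96 96 97 92 89 86 86 89 94 98 97 96 96 95 96]
 [95 97 97 96 90 77 68 65 67 74 82 92 98 97 96 96]
 [95 95 95 92 92 90 86 84 63 33 27 65 93 97 97 95]
 [96 97 96 86 84 85 85 83 63 27 13 32 78 96 97 95]
 [96 97 96 89 85 85 83 83 57 25 16 33 74 95 96 95]
 [95 96 89 81 82 84 83 79 51 21 18 43 74 88 85 92]
 [96 96 
[... 479 characters left out ...]
 39 70 89 94 96 97 96]
 [96 96 96 88 79 74 66 59 57 73 92 98 97 96 95 95]
 [96 96 97 98 96 97 98 98 97 97 98 97 96 96 96 96]]
[ 318  206  138  112 9131]
[[432, 206], [318, 231], [338, 317], [455, 289]]
133.79999999999998
132.11111111111111
127.33333333333333
[[127, 138, 140], [128, 139, 140], [127, 138, 140], [100, 109, 110], [89, 88, 83], [99, 96, 88], [100, 96, 89], [103, 99, 92], [104, 101, 94], [78, 77, 72], [39, 40, 39], [13, 14, 14], [7, 7, 5], [7, 7, 5], [7, 5, 6], [6, 6, 6], [4, 4, 3], [22, 21, 20], [82, 79, 73], [104, 100, 93], [92, 90, 84], [96, 94, 86], [102, 98, 90], [101, 96, 89], [100, 95, 88], [106, 107, 103], [120, 128, 129], [126, 137, 139], [126, 137, 139], [125, 136, 138]]
```

```bash
python3 - <<'E'
from h import *
t=cv2.imread("pics/top0.png");s=cv2.imread("pics/side0.png")
def fit(im,x0,x1,y0,y1,f=8):
    c=cv2.resize(im[y0:y1,x0:x1],None,fx=f,fy=f,interpolation=cv2.INTER_CUBIC);return c
# key top face: upsampled greenness
f=8
c=fit(t,198,224,248,280).astype(int); g=(c[...,1]-c[...,2])
m=((g>35)&(c[...,1]>50)).astype(np.uint8)
k,l,st,ce=cv2.connectedComponentsWithStats(m);i=1+np.argmax(st[1:,4])
cn=max(cv2.findContours((l==i).astype(np.uint8),0,1)[0],key=cv2.contourArea)
r=cv2.minAreaRect(cn); box=cv2.boxPoints(r)
up=lambda p,x0,y0:((p+.5)/f-.5+np.array([x0,y0]))
P=[up(b,198,248) for b in box]; print("top box",np.round(P,2),np.array(r[1])/f)
W=np.array([plane("top",*p,0.070) for p in P]);print(W.round(4));cen=W.mean(0);print("cen",cen)
for a in range(2):
    d=W[a+1]-W[a];print(np.linalg.norm(d)*1e3,np.degrees(np.arctan2(d[1],d[0])))
print("top centre proj in side",proj("side",cen))
# side: bright-top-face
c=fit(s,310,340,268,298).astype(int); g=(c[...,1]-c[...,2])
m=((g>60)&(c[...,1]>123)).astype(np.uint8);k,l,st,ce=cv2.connectedComponentsWithStats(m);i=1+np.argmax(st[1:,4])
q=up(ce[i],310,268);print("side topface",q,st[i]/f,"two view",two(up(np.array(r[0]),198,248),q))
# plate
x0,y0=392,246
c=fit(t,x0,430,y0,282).astype(float)
m=((c[...,2]-c[...,0])<0).astype(np.uint8)|(c[...,2]<118).astype(np.uint8)
m=cv2.morphologyEx(m,2,np.ones((5,5),np.uint8))
cn=max(cv2.findContours(m,0,1)[0],key=cv2.contourArea);r=cv2.minAreaRect(cn);box=cv2.boxPoints(r)
W=np.array([plane("top",*up(b,x0,y0),0.081) for b in box]);print("plate",W.round(4),W.mean(0),r)
for a in range(2):
    d=W[a+1]-W[a];print(np.linalg.norm(d)*1e3,np.degrees(np.arctan2(d[1],d[0])))
m=(c.max(2)<45).astype(np.uint8);cn=max(cv2.findContours(m,0,1)[0],key=cv2.contourArea);(e,ax,an)=cv2.fitEllipse(cn)
print("hole",up(np.array(e),x0,y0),np.array(ax)/f,plane("top",*up(np.array(e),x0,y0),0.0755))
# deck corners
for p,z in(((432,206),.075),((455,289),.075),((338,317),.095),((318,231),.095)):print(plane("top",*p,z))
# red & green dots
h=cv2.cvtColor(cv2.resize(t[y0:282,x0:430],None,fx=f,fy=f,interpolation=cv2.INTER_CUBIC),cv2.COLOR_BGR2HSV)
for n,lo,hi in(("red",(0,90,60),(12,255,255)),("red",(168,90,60),(180,255,255)),("green",(45,50,40),(95,255,255))):
    m=cv2.inRange(h,lo,hi);k,l,st,ce=cv2.connectedComponentsWithStats(m)
    for i in range(1,k):
        if st[i,4]>20:
            q=up(ce[i],x0,y0);print(n,st[i,4],q,plane("top",*q,.081))
# side view plate
print("proj plate side",proj("side",W.mean(0)))
E
```

```text
top box [[204.76 268.39]
 [207.35 254.69]
 [211.69 255.51]
 [209.1  269.21]] [ 4.41492701 13.9451952 ]
[[0.5389 0.1524 0.07  ]
 [0.5642 0.1473 0.07  ]
 [0.5625 0.1392 0.07  ]
 [0.5372 0.1443 0.07  ]]
cen [0.55071128 0.14577941 0.07      ]
25.800830259281113 -11.36335149747366
8.298918692638678 -102.35350532145345
top centre proj in side [323.38947568 275.61874916]
side topface [324.32079758 276.97343513] [  7.25   6.25  15.25   6.5  495.25] two view [0.54994609 0.14629743 0.06739677]
plate [[ 0.5513 -0.1992  0.081 ]
 [ 0.5594 -0.2396  0.081 ]
 [ 0.5213 -0.2459  0.081 ]
 [ 0.5133 -0.2056  0.081 ]] [ 0.53632086 -0.22257972  0.081     ] ((139.61517333984375, 143.6657257080078), (171.41787719726562, 180.9369354248047), 77.00537872314453)
41.23825013208529 -78.76370052156362
38.56229388274852 -170.7145616657057
hole [408.62948036 263.44896507] [7.1339159  7.56049633] [ 0.53663321 -0.22306251  0.0755    ]
[ 0.64138075 -0.27277378  0.075     ]
[ 0.4880764  -0.30369488  0.075     ]
[ 0.44500159 -0.08866052  0.095     ]
[ 0.59943178 -0.05917893  0.095     ]
red 79 [411.76977848 271.54667722] [ 0.52163019 -0.22664502  0.081     ]
green 175 [403.54178571 269.15464286] [ 0.52638012 -0.21209169  0.081     ]
proj plate side [325.90687735 151.47146381]
```

```bash
python3 - <<'E'
import cv2,numpy as np
s=cv2.imread("pics/side0.png")
cv2.imwrite("pics/s1.png",cv2.resize(s[130:220,275:380],None,fx=6,fy=6,interpolation=cv2.INTER_CUBIC))
E
```

```text
(no output)
```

View pics/s1.png

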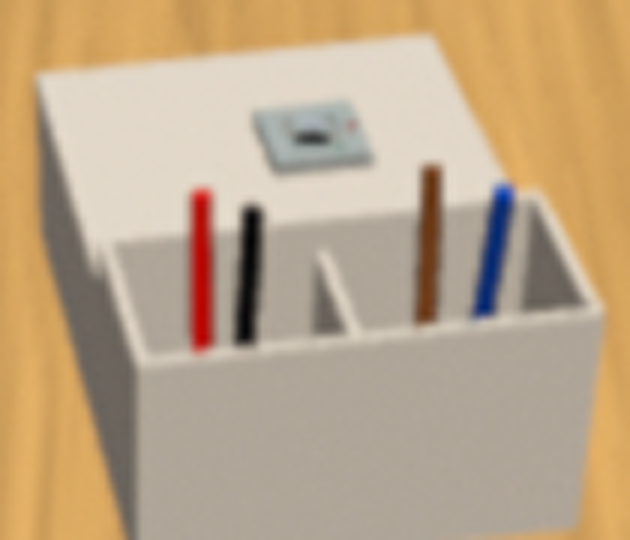

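```bash
python3 - <<'E'
from h import *
from scipy.spatial.transform import Rotation as Ro
s=sense();M=Ro.from_quat(s["tool_rot"]).as_matrix();print(M.round(4));print(np.degrees(np.arctan2(M[1,2],M[0,2])), np.degrees(s["joints"]), s["tcp_pos"])
# dock yaw check
t=cv2.imread("pics/top0.png")
for p in((226,236),(235,285),(135,306)): print(plane("top",*p,.032))
for p in ((260,267),(208,207)): print(plane("top",*p,.06))
E
```

```text
[[-6.000e-04 -8.917e-01  4.527e-01]
 [-9.000e-04  4.527e-01  8.917e-01]
 [-1.000e+00  1.000e-04 -1.100e-03]]
63.084673062729955 [ 5.76127981e+01  2.83111940e+01  7.71236589e+01  1.40558425e-03
  7.46265876e+01 -5.47224449e+00] [0.28273347 0.55702141 0.21339883]
[0.6019835  0.11679821 0.032     ]
[0.50708318 0.10085065 0.032     ]
[0.4726547  0.29396166 0.032     ]
[0.53888259 0.05017858 0.06      ]
[0.65576884 0.14682023 0.06      ]
```

Emit:
carry_out([
  [[0.2,-0.3,0],[0,0,0.2],40],
  [[0.36,-0.55,0],[0,0,0.2],40],
  [[0.36,-0.55,0],[0,0,0.2],40],
  [[0.36,-0.55,0],[0,0,0.2],40],
  [[0.36,-0.55,0],[0,0,0.2],40],
])

```text
time: 0.6
tcp_pos: [0.3653, 0.4311, 0.2137]
tool_rot: [-0.396, 0.586, 0.396, 0.586]
wrist_force: [0.8, 0.1, -1.0]
finger_gap: 0.0541
```

Emit:
carry_out([
  [[0.36,-0.55,0],[0,0,0.2],40],
  [[0.36,-0.55,0],[0,0,0.2],40],
  [[0.36,-0.55,0],[0,0,0.2],40],
  [[0.36,-0.55,0],[0,0,0.2],40],
  [[0.36,-0.55,0],[0,0,0.2],40],
])

```text
time: 1.1
tcp_pos: [0.4554, 0.2935, 0.2137]
tool_rot: [-0.421, 0.568, 0.421, 0.568]
wrist_force: [-0.2, 0.2, 0.4]
finger_gap: 0.0397
```

Emit:
carry_out([
  [[0.36,-0.55,0],[0,0,0.2],40],
  [[0.36,-0.55,0],[0,0,0.2],40],
  [[0.36,-0.55,0],[0,0,0.2],40],
  [[0.36,-0.55,0],[0,0,0.2],40],
  [[0.3,-0.3,0],[0,0,0.2],40],
])

```text
time: 1.6
tcp_pos: [0.5426, 0.1677, 0.2137]
tool_rot: [-0.445, 0.55, 0.445, 0.549]
wrist_force: [0.3, -0.4, 0.3]
finger_gap: 0.0398
```

Emit:
carry_out([
  [[0.06,-0.16,-0.4],[0,0,0.1],40],
  [[0.06,-0.16,-0.6],[0,0,0],40],
  [[0.06,-0.16,-0.7],[0,0,0],40],
  [[0,0,-0.4],[0,0,0],40],
  [[0,0,0],[0,0,0],40],
])

```text
time: 2.1
tcp_pos: [0.5491, 0.1452, 0.1063]
tool_rot: [-0.447, 0.549, 0.449, 0.546]
wrist_force: [-0.0, 0.5, -0.9]
finger_gap: 0.0401
```

```bash
python3 - <<'E'
from h import *
s=sense();q=s["tool_rot"];print(s["tcp_pos"],2*np.degrees(np.arctan2(-q[0],q[1])))
t=camera("top")[:,:,::-1];d=camera("side")[:,:,::-1]
a=cv2.resize(t[220:300,160:260],(500,400),interpolation=2);b=cv2.resize(d[220:310,270:370],(444,400),interpolation=2)
a=np.clip(a*1.5,0,255).astype(np.uint8)
cv2.imwrite("pics/g1.png",cv2.resize(np.hstack([a,b]),(800,339)))
g=s["tcp_pos"];print(proj("top",g),proj("side",g))
E
```

```text
[0.54912478 0.14524507 0.10627096] 78.27309586205969
[205.22883459 261.83800499] [325.17120372 260.25137196]
```

View pics/g1.png

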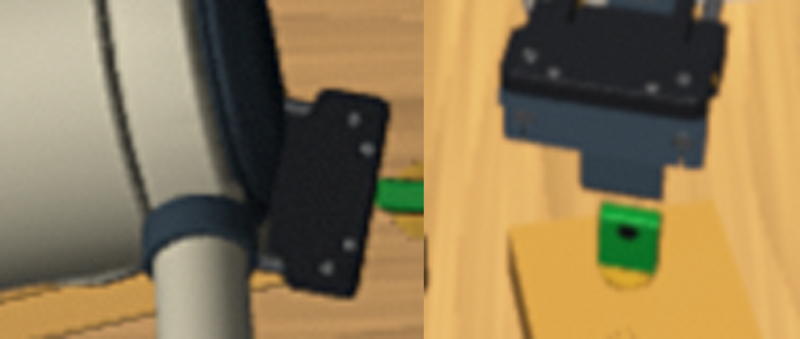

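Emit:
carry_out([
  [[0.03,0,-0.4],[0,0,0.05],40],
  [[0,0,-0.5],[0,0,0],40],
  [[0,0,-0.25],[0,0,0],40],
  [[0,0,-0.1],[0,0,0],40],
  [[0,0,0],[0,0,0],40],
])

```text
time: 2.7
tcp_pos: [0.5527, 0.1459, 0.0468]
tool_rot: [-0.449, 0.546, 0.449, 0.546]
wrist_force: [-0.4, -0.7, 0.4]
finger_gap: 0.0399
```

Emit:
carry_out([
  [[-0.04,0,-0.12],[0,0,0],40],
  [[0,0,0],[0,0,0],40],
  [[0,0,0],[0,0,0],25],
  [[0,0,0],[0,0,0],12],
  [[0,0,0],[0,0,0],5],
])

```text
time: 3.2
tcp_pos: [0.5507, 0.1458, 0.0407]
tool_rot: [-0.449, 0.546, 0.449, 0.546]
wrist_force: [0.2, -0.3, 0.7]
finger_gap: 0.0189
```

Emit:
carry_out([
  [[0,0,0],[0,0,0],5],
  [[0,0,0],[0,0,0],5],
  [[0,0,0],[0,0,0],5],
  [[0,0,0.1],[0,0,0],5],
  [[0,0,0.2],[0,0,0],5],
])

```text
time: 3.7
tcp_pos: [0.5499, 0.1457, 0.0554]
tool_rot: [-0.449, 0.547, 0.449, 0.546]
wrist_force: [-0.5, -0.2, -0.5]
finger_gap: 0.0096
```

Emit:
carry_out([
  [[0,0,0.5],[0,0,0],5],
  [[0,0,0.6],[0,0,0],5],
  [[0,0,0.6],[0,0,0],5],
  [[0,0,0.6],[0,0,0],5],
  [[0,-0.2,0.5],[0,0,0],5],
])

```text
time: 4.2
tcp_pos: [0.5505, 0.1364, 0.198]
tool_rot: [-0.449, 0.546, 0.449, 0.547]
wrist_force: [-0.1, -0.1, -1.4]
finger_gap: 0.0095
```

Emit:
carry_out([
  [[0,-0.4,0],[0,0,0.3],5],
  [[-0.03,-0.6,0],[0,0,0.5],5],
  [[-0.03,-0.7,0],[0,0,0.5],5],
  [[-0.03,-0.7,0],[0,0,0.5],5],
  [[-0.03,-0.7,0],[0,0,0.5],5],
])

```text
time: 4.7
tcp_pos: [0.5442, -0.0205, 0.1963]
tool_rot: [0.502, -0.498, -0.502, -0.498]
wrist_force: [0.9, -0.3, 0.4]
finger_gap: 0.0095
```

Emit:
carry_out([
  [[-0.03,-0.7,0],[0,0,0.5],5],
  [[-0.03,-0.7,0],[0,0,0.5],5],
  [[-0.03,-0.7,0],[0,0,0.5],5],
  [[-0.03,-0.7,0],[0,0,0.4],5],
  [[-0.03,-0.7,0],[0,0,0.3],5],
])

```text
time: 5.2
tcp_pos: [0.5366, -0.1956, 0.1963]
tool_rot: [0.547, -0.448, -0.547, -0.448]
wrist_force: [-0.9, 0.1, -0.9]
finger_gap: 0.0099
```

Emit:
carry_out([
  [[0,-0.35,0],[0,0,0],5],
  [[0,-0.15,-0.3],[0,0,0],5],
  [[0,0,-0.4],[0,0,0],5],
  [[0,0,-0.35],[0,0,0],5],
  [[0,0,0],[0,0,0],5],
])

```text
time: 5.7
tcp_pos: [0.5358, -0.2183, 0.1415]
tool_rot: [-0.546, 0.449, 0.548, 0.448]
wrist_force: [0.2, -0.2, 1.1]
finger_gap: 0.0101
```

```bash
python3 - <<'E'
from h import *
t=camera("top")[:,:,::-1];d=camera("side")[:,:,::-1]
s=sense();q=s["tool_rot"];print(s["tcp_pos"],2*np.degrees(np.arctan2(-q[0],q[1])),np.degrees(s["joints"]))
a=cv2.resize(t[210:310,350:470],(480,400),interpolation=2);b=cv2.resize(d[100:180,280:380],(500,400),interpolation=2)
cv2.imwrite("pics/l1.png",cv2.resize(np.hstack([np.clip(a*1.4,0,255).astype(np.uint8),b]),(800,326)))
cv2.imwrite("pics/l1d.png",cv2.resize(d[110:170,290:370],(800,600),interpolation=2))
g=s["tcp_pos"]; print(proj("side",g-[0,0,.0307]),proj("side",[.5365,-.2227,.081]))
E
```

```text
[ 0.53706307 -0.21889816  0.14358052] 101.33144470764012 [-2.80761614e+01  2.90929853e+01  8.83641449e+01  4.96619329e-03
  6.25481712e+01 -1.29411194e+02]
[326.19710271 140.11240808] [325.82584469 151.44220605]
```

View pics/l1.png

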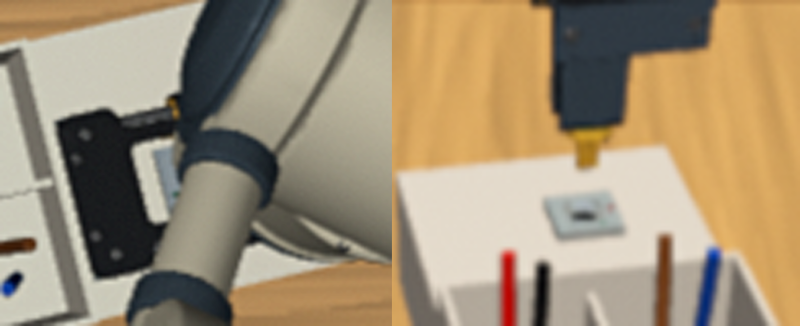

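View pics/l1d.png

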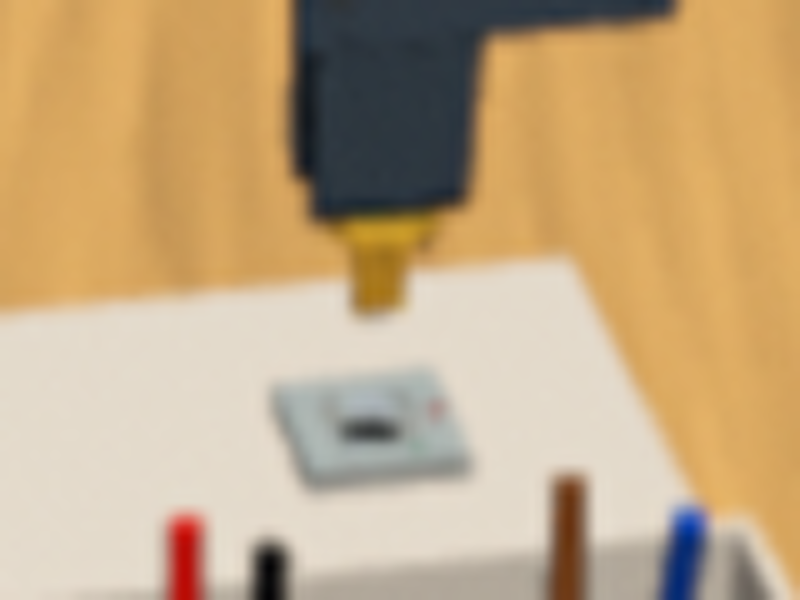

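Emit:
carry_out([
  [[-0.01,-0.075,-0.2],[0,0,0],5],
  [[0,0,-0.2],[0,0,0],5],
  [[0,0,-0.15],[0,0,0],5],
  [[0,0,0],[0,0,0],5],
  [[0,0,0],[0,0,0],5],
])

```text
time: 6.3
tcp_pos: [0.5364, -0.2229, 0.1152]
tool_rot: [-0.547, 0.448, 0.547, 0.448]
wrist_force: [-0.6, 0.7, -0.4]
finger_gap: 0.0094
```

```bash
python3 - <<'E'
from h import *
t=camera("top")[:,:,::-1];d=camera("side")[:,:,::-1]
s=sense();q=s["tool_rot"];print(s["tcp_pos"],2*np.degrees(np.arctan2(-q[0],q[1])),s["wrist_force"],s["wrist_torque"])
cv2.imwrite("pics/l2d.png",cv2.resize(d[120:165,300:360],(800,600),interpolation=2))
g=s["tcp_pos"]; print(proj("side",g-[0,0,.0307]),proj("side",[.5365,-.2227,.081]))
E
```

```text
[ 0.53660489 -0.22300933  0.11566842] -258.6518607802862 [0.5126153  0.23105733 0.0136972 ] [0.08046975 0.0412578  0.01191382]
[325.84569273 149.87170259] [325.82584469 151.44220605]
```

View pics/l2d.png

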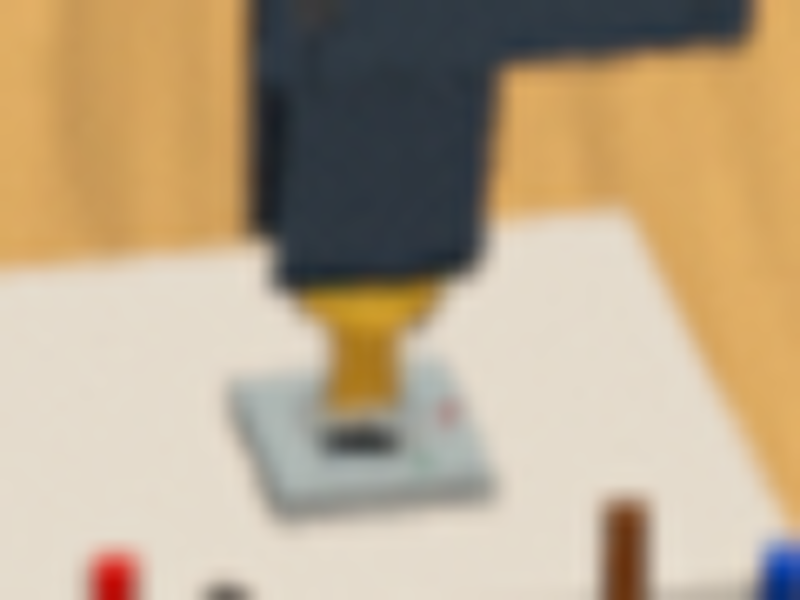

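Emit:
carry_out([
  [[0.01,0,-0.03],[0,0,0],5],
  [[0,0,-0.03],[0,0,0],5],
  [[0,0,-0.03],[0,0,0],5],
  [[0,0,-0.02],[0,0,0],5],
  [[0,0,0],[0,0,0],5],
])

```text
time: 6.9
tcp_pos: [0.5369, -0.2229, 0.1098]
tool_rot: [-0.547, 0.448, 0.547, 0.448]
wrist_force: [0.1, -0.6, -0.6]
finger_gap: 0.01
```

```bash
cat > st.py <<'E'
from h import *
s=sense();q=s["tool_rot"];print(s["tcp_pos"].round(5),"keyyaw",round((2*np.degrees(np.arctan2(q[0],-q[1]))-90)%360,2),s["wrist_force"].round(2),s["wrist_torque"].round(3),round(s["finger_gap"],4),round(s["time"],2))
E
python3 st.py
```

```text
[ 0.53685 -0.22291  0.10976] keyyaw 11.32 [ 0.08 -0.57 -0.61] [ 0.016  0.048 -0.012] 0.01 6.9
```

Emit:
carry_out([
  [[0,0,-0.02],[0,0,0],5],
  [[0,0,0],[0,0,0],5],
  [[0,0,-0.02],[0,0,0],5],
  [[0,0,0],[0,0,0],5],
  [[0,0,0],[0,0,0],5],
])

```text
time: 7.4
tcp_pos: [0.5369, -0.223, 0.1079]
tool_rot: [-0.547, 0.448, 0.547, 0.448]
wrist_force: [0.0, -0.0, -0.2]
finger_gap: 0.01
```

Emit:
carry_out([
  [[0,0,-0.02],[0,0,0],5],
  [[0,0,0],[0,0,0],5],
  [[0,0,-0.01],[0,0,0],5],
  [[0,0,0],[0,0,0],5],
  [[0,0,0],[0,0,0],5],
])

```text
time: 7.9
tcp_pos: [0.5369, -0.223, 0.1064]
tool_rot: [-0.547, 0.448, 0.547, 0.448]
wrist_force: [-0.2, 0.8, -0.7]
finger_gap: 0.0099
```

Emit:
carry_out([
  [[0,0,-0.01],[0,0,0],5],
  [[0,0,0],[0,0,0],5],
  [[0,0,0],[0,0,0],5],
  [[0,0,-0.01],[0,0,0],5],
  [[0,0,0],[0,0,0],5],
])

```text
time: 8.4
tcp_pos: [0.5369, -0.223, 0.1054]
tool_rot: [0.547, -0.448, -0.547, -0.448]
wrist_force: [-0.6, -0.4, -0.5]
finger_gap: 0.0099
```

```bash
python3 st.py
```

```text
[ 0.53694 -0.22297  0.10537] keyyaw 11.33 [-0.6  -0.36 -0.49] [ 0.046  0.025 -0.016] 0.0099 8.4
```

Emit:
carry_out([
  [[0,0,-0.01],[0,0,0],5],
  [[0,0,0],[0,0,0],5],
  [[0,0,0],[0,0,0],5],
  [[0,0,-0.01],[0,0,0],5],
  [[0,0,0],[0,0,0],5],
])

```text
time: 8.9
tcp_pos: [0.537, -0.2231, 0.1044]
tool_rot: [0.547, -0.448, -0.547, -0.448]
wrist_force: [0.3, -1.2, 0.2]
finger_gap: 0.0098
```

```bash
python3 st.py
```

```text
[ 0.53701 -0.2231   0.10444] keyyaw 11.34 [ 0.26 -1.17  0.19] [-0.249  0.025  0.009] 0.0098 8.9
```

Emit:
carry_out([
  [[0,0,0],[0,0,0],5],
  [[0,0,0],[0,0,0],5],
  [[0,0,-0.01],[0,0,0],5],
  [[0,0,0],[0,0,0],5],
  [[0,0,0],[0,0,0],5],
])

```text
time: 9.4
tcp_pos: [0.5369, -0.2231, 0.1039]
tool_rot: [0.547, -0.448, -0.547, -0.448]
wrist_force: [-0.3, -3.4, -0.2]
finger_gap: 0.01
```

```bash
python3 st.py
```

```text
[ 0.53695 -0.22307  0.10388] keyyaw 11.33 [-0.29 -3.44 -0.18] [-0.56  -0.021 -0.054] 0.01 9.4
```

Emit:
carry_out([
  [[0,-0.01,0],[0,0,0],5],
  [[0,0,0],[0,0,0],5],
  [[0,0,0],[0,0,0],5],
  [[0,0,0],[0,0,0],5],
  [[0,0,0],[0,0,0],5],
])

```text
time: 9.9
tcp_pos: [0.5369, -0.2234, 0.1039]
tool_rot: [-0.547, 0.448, 0.547, 0.448]
wrist_force: [-0.7, -0.3, -0.1]
finger_gap: 0.0098
```

```bash
python3 st.py;python3 - <<'E'
from h import *
d=camera("side")[:,:,::-1]
cv2.imwrite("pics/l3d.png",cv2.resize(d[120:165,300:360],(800,600),interpolation=2))
E
```

```text
[ 0.5369  -0.22337  0.10389] keyyaw 11.33 [-0.7  -0.27 -0.09] [-0.045  0.028 -0.015] 0.0098 9.9
```

View pics/l3d.png

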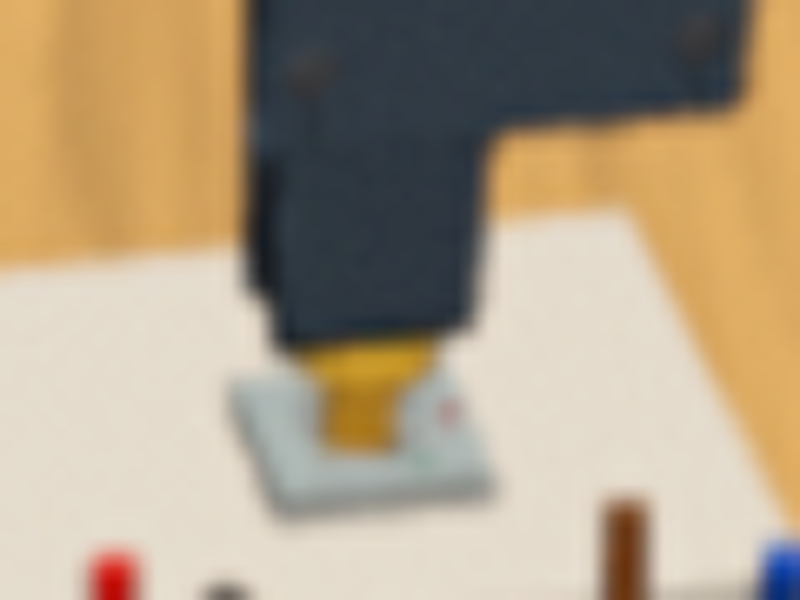

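Emit:
carry_out([
  [[0,-0.003,-0.01],[0,0,0],5],
  [[0,0,0],[0,0,0],5],
  [[0,0,0],[0,0,0],5],
  [[0,0,0],[0,0,0],5],
  [[0,0,0],[0,0,0],5],
])

```text
time: 10.45
tcp_pos: [0.5369, -0.2236, 0.1034]
tool_rot: [-0.547, 0.448, 0.547, 0.448]
wrist_force: [0.6, -0.2, -0.4]
finger_gap: 0.0098
```

```bash
python3 st.py
```

```text
[ 0.53689 -0.22359  0.10342] keyyaw 11.33 [ 0.57 -0.21 -0.42] [0.058 0.028 0.018] 0.0098 10.45
```

Emit:
carry_out([
  [[0,0,-0.01],[0,0,0],5],
  [[0,0,0],[0,0,0],5],
  [[0,0,0],[0,0,0],5],
  [[0,0,-0.01],[0,0,0],5],
  [[0,0,0],[0,0,0],5],
])

```text
time: 10.95
tcp_pos: [0.5369, -0.2236, 0.1023]
tool_rot: [-0.547, 0.448, 0.547, 0.448]
wrist_force: [-0.3, -0.3, 0.4]
finger_gap: 0.0095
```

```bash
python3 st.py
```

```text
[ 0.53689 -0.2236   0.10233] keyyaw 11.33 [-0.33 -0.31  0.35] [ 0.02   0.057 -0.053] 0.0095 10.95
```

Emit:
carry_out([
  [[0,0,-0.01],[0,0,0],5],
  [[0,0,0],[0,0,0],5],
  [[0,0,-0.01],[0,0,0],5],
  [[0,0,0],[0,0,0],5],
  [[0,0,0],[0,0,0],5],
])

```text
time: 11.45
tcp_pos: [0.5369, -0.2236, 0.1014]
tool_rot: [-0.547, 0.448, 0.547, 0.448]
wrist_force: [-0.2, 0.6, -0.6]
finger_gap: 0.0097
```

```bash
python3 st.py
```

```text
[ 0.53691 -0.2236   0.10139] keyyaw 11.33 [-0.16  0.61 -0.57] [0.038 0.077 0.03 ] 0.0097 11.45
```

Emit:
carry_out([
  [[0,0,-0.01],[0,0,0],5],
  [[0,0,0],[0,0,0],5],
  [[0,0,-0.01],[0,0,0],5],
  [[0,0,0],[0,0,0],5],
  [[0,0,0],[0,0,0],5],
])

```text
time: 11.95
tcp_pos: [0.5369, -0.2236, 0.1004]
tool_rot: [-0.547, 0.448, 0.547, 0.448]
wrist_force: [-1.6, 0.1, 0.1]
finger_gap: 0.0098
```

```bash
python3 st.py; python3 - <<'E'
from h import *
d=camera("side")[:,:,::-1]
cv2.imwrite("pics/l4d.png",cv2.resize(d[120:165,300:360],(800,600),interpolation=2))
for z in (.025,.022): print(proj("side",[.5369,-.2236,.0697+z]))
E
```

```text
[ 0.53694 -0.2236   0.10039] keyyaw 11.33 [-1.56  0.06  0.14] [ 0.019  0.135 -0.012] 0.0098 11.95
[325.87994601 146.03134588]
[325.82640605 147.17614977]
```

View pics/l4d.png

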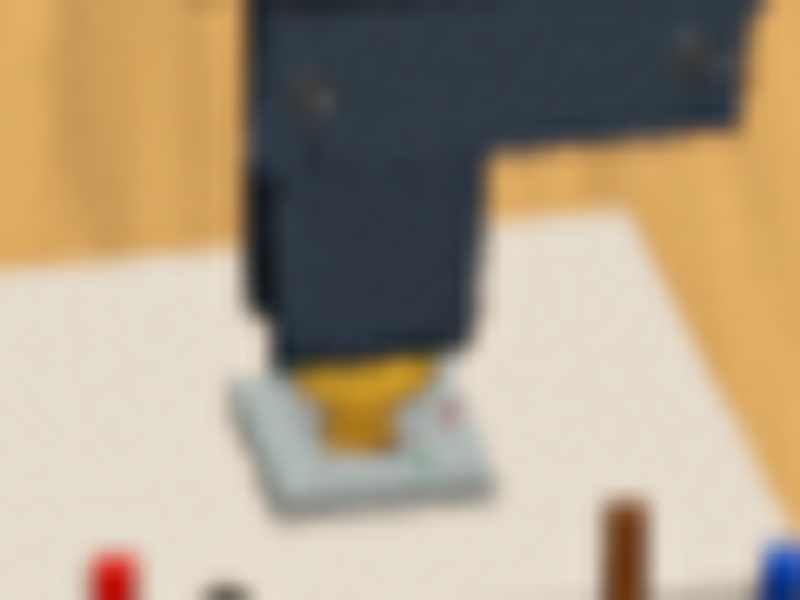

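Emit:
carry_out([
  [[-0.006,0,-0.01],[0,0,0],5],
  [[0,0,0],[0,0,0],5],
  [[0,0,-0.01],[0,0,0],5],
  [[0,0,0],[0,0,0],5],
  [[0,0,0],[0,0,0],5],
])

```text
time: 12.5
tcp_pos: [0.5366, -0.2236, 0.0994]
tool_rot: [-0.547, 0.448, 0.547, 0.448]
wrist_force: [-0.3, -1.0, 0.3]
finger_gap: 0.01
```

```bash
python3 st.py
```

```text
[ 0.53664 -0.22358  0.09937] keyyaw 11.33 [-0.31 -0.96  0.27] [0.076 0.048 0.003] 0.01 12.5
```

Emit:
carry_out([
  [[0,0,-0.02],[0,0,0],5],
  [[0,0,0],[0,0,0],5],
  [[0,0,-0.02],[0,0,0],5],
  [[0,0,0],[0,0,0],5],
  [[0,0,0],[0,0,0],5],
])

```text
time: 13.0
tcp_pos: [0.5366, -0.2236, 0.0974]
tool_rot: [-0.547, 0.448, 0.547, 0.448]
wrist_force: [0.4, 0.7, -0.2]
finger_gap: 0.01
```

```bash
python3 st.py
```

```text
[ 0.5366  -0.2236   0.09738] keyyaw 11.33 [ 0.44  0.66 -0.18] [0.026 0.023 0.015] 0.01 13.0
```

Emit:
carry_out([
  [[0,0,-0.02],[0,0,0],5],
  [[0,0,0],[0,0,0],5],
  [[0,0,-0.02],[0,0,0],5],
  [[0,0,0],[0,0,0],5],
  [[0,0,0],[0,0,0],5],
])

```text
time: 13.5
tcp_pos: [0.5367, -0.2236, 0.0954]
tool_rot: [0.547, -0.448, -0.547, -0.448]
wrist_force: [0.1, 0.4, -0.6]
finger_gap: 0.0101
```

```bash
python3 st.py; python3 - <<'E'
from h import *
d=camera("side")[:,:,::-1]
cv2.imwrite("pics/l5d.png",cv2.resize(d[120:165,300:360],(800,600),interpolation=2))
E
```

```text
[ 0.53665 -0.22363  0.0954 ] keyyaw 11.33 [ 0.09  0.36 -0.64] [0.052 0.026 0.025] 0.0101 13.5
```

View pics/l5d.png

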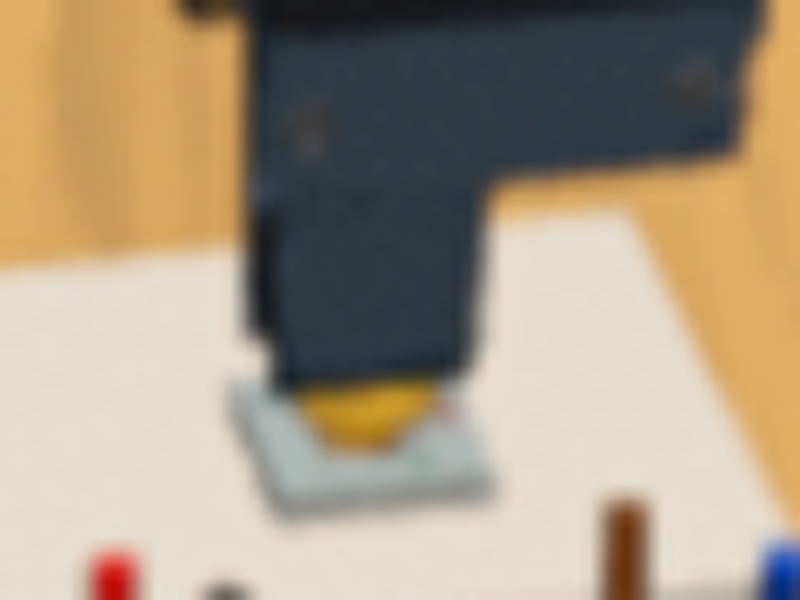

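Side view crop: the collar is coming down towards the plate (rim at about row 445), and the blade is deep in the keyway with almost no force on it. I'll keep going down.

Emit:
carry_out([
  [[0,0,-0.02],[0,0,0],5],
  [[0,0,0],[0,0,0],5],
  [[0,0,-0.02],[0,0,0],5],
  [[0,0,0],[0,0,0],5],
  [[0,0,0],[0,0,0],5],
])

```text
time: 14.05
tcp_pos: [0.5366, -0.2236, 0.0934]
tool_rot: [-0.547, 0.448, 0.547, 0.448]
wrist_force: [-0.7, 0.7, -0.5]
finger_gap: 0.0102
```

Emit:
carry_out([
  [[0,0,-0.02],[0,0,0],5],
  [[0,0,0],[0,0,0],5],
  [[0,0,-0.01],[0,0,0],5],
  [[0,0,0],[0,0,0],5],
  [[0,0,0],[0,0,0],5],
])

```text
time: 14.55
tcp_pos: [0.5366, -0.2236, 0.0919]
tool_rot: [0.547, -0.448, -0.547, -0.448]
wrist_force: [0.1, 0.2, -0.4]
finger_gap: 0.0099
```

```bash
python3 st.py
```

```text
[ 0.53665 -0.22362  0.09191] keyyaw 11.33 [ 0.1   0.16 -0.39] [ 0.025 -0.01   0.017] 0.0099 14.55
```

Emit:
carry_out([
  [[0,0,-0.01],[0,0,0],5],
  [[0,0,0],[0,0,0],5],
  [[0,0,-0.01],[0,0,0],5],
  [[0,0,0],[0,0,0],5],
  [[0,0,0],[0,0,0],5],
])

```text
time: 15.05
tcp_pos: [0.5366, -0.2236, 0.0909]
tool_rot: [-0.547, 0.448, 0.547, 0.448]
wrist_force: [0.3, 0.4, -0.3]
finger_gap: 0.0098
```

Emit:
carry_out([
  [[0,0,-0.01],[0,0,0],5],
  [[0,0,0],[0,0,0],5],
  [[0,0,0],[0,0,0],5],
  [[0,0,0],[0,0,0],5],
  [[0,0,0],[0,0,0],5],
])

```text
time: 15.55
tcp_pos: [0.5366, -0.2236, 0.0904]
tool_rot: [-0.547, 0.448, 0.547, 0.448]
wrist_force: [1.2, 0.4, 0.7]
finger_gap: 0.0096
```

```bash
python3 st.py
```

```text
[ 0.53664 -0.2236   0.09042] keyyaw 11.33 [1.23 0.38 0.73] [ 0.04  -0.055 -0.001] 0.0096 15.55
```

Emit:
carry_out([
  [[0,0,-0.006],[0,0,0],5],
  [[0,0,0],[0,0,0],5],
  [[0,0,-0.006],[0,0,0],5],
  [[0,0,0],[0,0,0],5],
  [[0,0,0],[0,0,0],5],
])

```text
time: 16.05
tcp_pos: [0.5366, -0.2236, 0.0898]
tool_rot: [-0.547, 0.448, 0.547, 0.448]
wrist_force: [0.4, 0.0, -0.2]
finger_gap: 0.0097
```

```bash
python3 st.py
```

```text
[ 0.53663 -0.2236   0.08979] keyyaw 11.33 [ 0.43  0.03 -0.21] [0.086 0.002 0.024] 0.0097 16.05
```

Emit:
carry_out([
  [[0,0,-0.005],[0,0,0],5],
  [[0,0,0],[0,0,0],5],
  [[0,0,0],[0,0,0],5],
  [[0,0,0],[0,0,0],5],
  [[0,0,0],[0,0,0],5],
])

```text
time: 16.55
tcp_pos: [0.5366, -0.2236, 0.0896]
tool_rot: [-0.547, 0.448, 0.547, 0.448]
wrist_force: [0.4, -0.2, -0.3]
finger_gap: 0.0098
```

```bash
python3 st.py
```

```text
[ 0.53662 -0.22362  0.08956] keyyaw 11.33 [ 0.43 -0.17 -0.28] [ 0.069  0.047 -0.012] 0.0098 16.55
```

Emit:
carry_out([
  [[0,0,-0.005],[0,0,0],5],
  [[0,0,0],[0,0,0],5],
  [[0,0,0],[0,0,0],5],
  [[0,0,-0.005],[0,0,0],5],
  [[0,0,0],[0,0,0],5],
])

```text
time: 17.05
tcp_pos: [0.5367, -0.2237, 0.0895]
tool_rot: [0.547, -0.448, -0.547, -0.448]
wrist_force: [-1.7, 1.6, 8.7]
finger_gap: 0.0101
```

```bash
python3 st.py; python3 - <<'E'
from h import *
d=camera("side")[:,:,::-1]
cv2.imwrite("pics/l6d.png",cv2.resize(d[120:165,300:360],(800,600),interpolation=2))
E
```

```text
[ 0.53666 -0.22365  0.0895 ] keyyaw 11.34 [-1.68  1.6   8.74] [0.315 0.511 0.001] 0.0101 17.05
```

View pics/l6d.png

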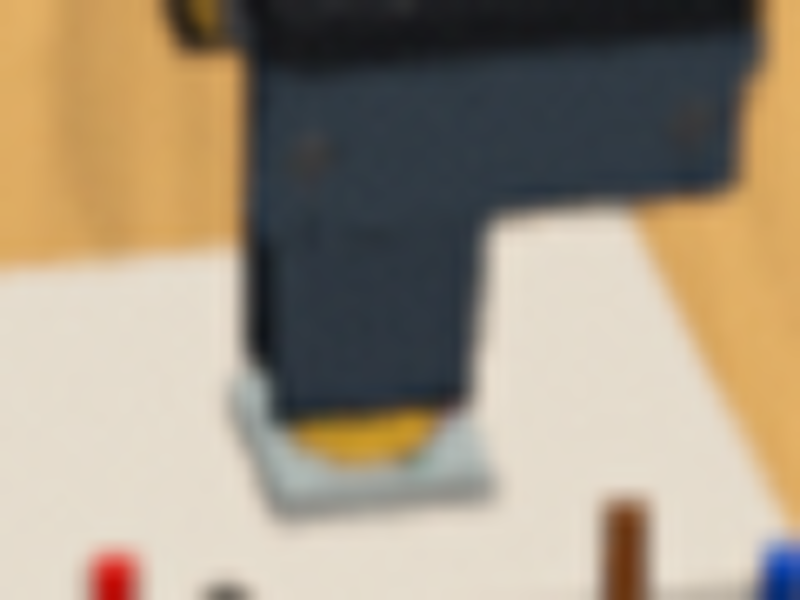

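Contact at 8.7 N, right at the height expected for fully home, and the image shows the collar flat on the plate. I'll ease the pressure and turn clockwise.

Emit:
carry_out([
  [[0,0,0.004],[0,0,0],5],
  [[0,0,0],[0,0,-0.4],5],
  [[0,0,0],[0,0,-0.4],5],
  [[0,0,0],[0,0,-0.4],5],
  [[0,0,0],[0,0,0],5],
])

```text
time: 17.6
tcp_pos: [0.5369, -0.2238, 0.0895]
tool_rot: [0.523, -0.477, -0.522, -0.477]
wrist_force: [-1.3, 0.1, 5.7]
finger_gap: 0.0097
```

```bash
python3 st.py
```

```text
[ 0.53687 -0.22378  0.08952] keyyaw 5.29 [-1.26  0.09  5.66] [ 0.017  0.13  -0.066] 0.0097 17.6
```

Emit:
carry_out([
  [[0,0,0.003],[0,0,-0.5],5],
  [[0,0,0],[0,0,-0.5],5],
  [[0,0,0],[0,0,-0.5],5],
  [[0,0,0],[0,0,-0.5],5],
  [[0,0,0],[0,0,0],5],
])

```text
time: 18.1
tcp_pos: [0.5368, -0.224, 0.0895]
tool_rot: [-0.479, 0.52, 0.479, 0.52]
wrist_force: [-1.4, -3.2, 3.1]
finger_gap: 0.0096
```

```bash
python3 st.py
```

```text
[ 0.53681 -0.22398  0.08955] keyyaw 355.32 [-1.36 -3.22  3.06] [-0.572  0.219  0.018] 0.0096 18.1
```

Emit:
carry_out([
  [[-0.002,-0.006,0],[0,0,-0.5],5],
  [[0,0,0],[0,0,-0.5],5],
  [[0,0,0],[0,0,-0.5],5],
  [[0,0,0],[0,0,-0.5],5],
  [[0,0,0],[0,0,0],5],
])

```text
time: 18.6
tcp_pos: [0.5368, -0.2242, 0.0895]
tool_rot: [-0.432, 0.56, 0.432, 0.56]
wrist_force: [-0.2, -3.3, 1.9]
finger_gap: 0.0097
```

```bash
python3 st.py
```

```text
[ 0.53675 -0.22423  0.08954] keyyaw 345.39 [-0.22 -3.3   1.93] [-0.697  0.121  0.02 ] 0.0097 18.6
```

Emit:
carry_out([
  [[0,-0.008,0],[0,0,-0.5],5],
  [[0,0,0],[0,0,-0.5],5],
  [[0,0,0],[0,0,-0.5],5],
  [[0,0,0],[0,0,-0.5],5],
  [[0,0,0],[0,0,0],5],
])

```text
time: 19.1
tcp_pos: [0.5367, -0.2245, 0.0895]
tool_rot: [-0.382, 0.595, 0.382, 0.595]
wrist_force: [-1.7, -3.4, 3.7]
finger_gap: 0.0099
```

```bash
python3 st.py
```

```text
[ 0.53668 -0.22449  0.08953] keyyaw 335.43 [-1.68 -3.35  3.68] [-0.633  0.118  0.047] 0.0099 19.1
```

Emit:
carry_out([
  [[-0.003,-0.008,0],[0,0,-0.5],5],
  [[0,0,0],[0,0,-0.5],5],
  [[0,0,0],[0,0,-0.5],5],
  [[0,0,0],[0,0,-0.5],5],
  [[0,0,0],[0,0,0],5],
])

```text
time: 19.6
tcp_pos: [0.5365, -0.2248, 0.0895]
tool_rot: [-0.329, 0.626, 0.329, 0.626]
wrist_force: [-0.0, -2.8, 5.1]
finger_gap: 0.0097
```

```bash
python3 st.py
```

```text
[ 0.53654 -0.22479  0.08952] keyyaw 325.45 [-0.03 -2.78  5.05] [-0.479  0.061  0.073] 0.0097 19.6
```

Turned to −34.5°, and the release is near −49°. I'll go on.

Emit:
carry_out([
  [[-0.003,-0.008,0.002],[0,0,-0.5],5],
  [[0,0,0],[0,0,-0.5],5],
  [[0,0,0],[0,0,-0.5],5],
  [[0,0,0],[0,0,-0.5],5],
  [[0,0,0],[0,0,0],5],
])

```text
time: 20.1
tcp_pos: [0.5364, -0.225, 0.0895]
tool_rot: [-0.273, 0.652, 0.273, 0.652]
wrist_force: [0.3, -1.2, 3.0]
finger_gap: 0.0102
```

Emit:
carry_out([
  [[-0.003,-0.006,0],[0,0,-0.4],5],
  [[0,0,0],[0,0,-0.4],5],
  [[0,0,0],[0,0,-0.4],5],
  [[0,0,0],[0,0,0],5],
  [[0,0,0],[0,0,0],5],
])

```text
time: 20.6
tcp_pos: [0.5362, -0.2252, 0.0895]
tool_rot: [-0.239, 0.665, 0.239, 0.666]
wrist_force: [1.2, 1.1, 2.9]
finger_gap: 0.0101
```

```bash
python3 st.py; python3 - <<'E'
from h import *
t=camera("top")[:,:,::-1];d=camera("side")[:,:,::-1]
cv2.imwrite("pics/t7.png",np.clip(cv2.resize(t[190:330,300:480],(720,560),interpolation=2)*1.4,0,255).astype(np.uint8))
cv2.imwrite("pics/d7.png",cv2.resize(d[100:225,270:420],(720,600),interpolation=2))
E
```

```text
[ 0.53622 -0.22522  0.08954] keyyaw 309.49 [1.19 1.13 2.95] [ 0.217 -0.363 -0.004] 0.0101 20.6
```

View pics/t7.png

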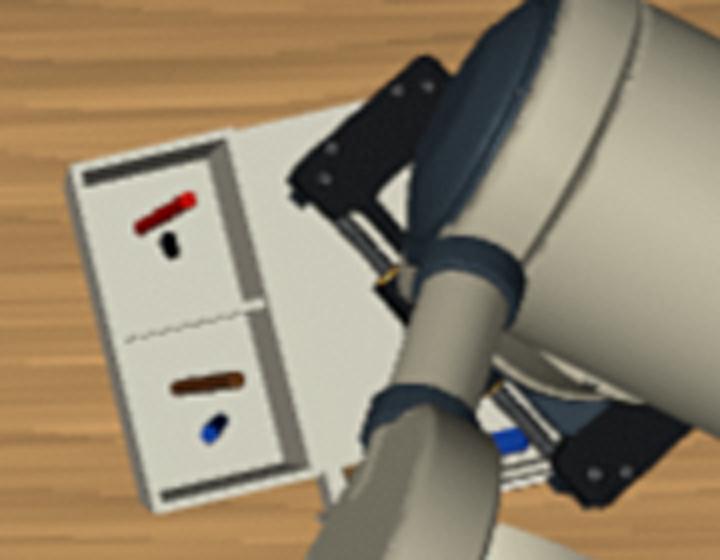

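View pics/d7.png

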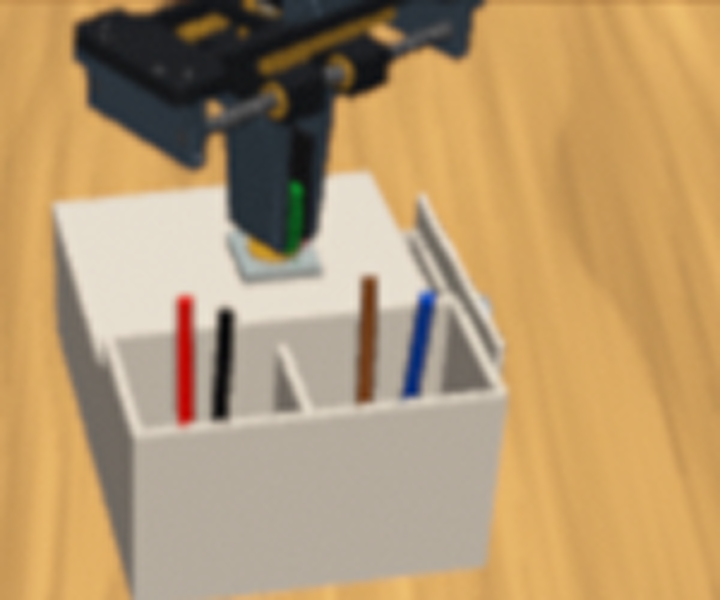

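The drawer has sprung open: both views show its front standing clear of the organiser. Now I'll release the key and retract.

Emit:
carry_out([
  [[0,0,0],[0,0,0],14],
  [[0,0,0],[0,0,0],20],
  [[0,0,0],[0,0,0],30],
  [[0,0,0],[0,0,0],34],
  [[0,0,0],[0,0,0],34],
])

```text
time: 21.2
tcp_pos: [0.536, -0.2254, 0.0894]
tool_rot: [-0.238, 0.666, 0.238, 0.666]
wrist_force: [-0.1, -0.1, 1.0]
finger_gap: 0.0339
```

Emit:
carry_out([
  [[0,0,0.1],[0,0,0],34],
  [[0,0,0.3],[0,0,0],34],
  [[0,0,0.5],[0,0,0],34],
  [[0,0,0.6],[0,0,0],34],
  [[0,0,0.6],[0,0,0],34],
])

```text
time: 21.7
tcp_pos: [0.5358, -0.2253, 0.1959]
tool_rot: [-0.238, 0.666, 0.238, 0.666]
wrist_force: [0.0, -0.3, 0.5]
finger_gap: 0.0339
```

Emit:
carry_out([
  [[0,0.5,0.2],[0,0,0],34],
  [[0,0.7,0],[0,0,0],34],
  [[0,0.7,0],[0,0,0],34],
  [[0,0.7,0],[0,0,0],34],
  [[0,0.7,0],[0,0,0],34],
])

```text
time: 22.2
tcp_pos: [0.5359, -0.0591, 0.205]
tool_rot: [-0.238, 0.666, 0.238, 0.666]
wrist_force: [0.1, 0.2, -0.0]
finger_gap: 0.0337
```

Emit:
carry_out([
  [[0,0.7,0],[0,0,0],34],
  [[0,0.7,0],[0,0,0],34],
  [[0,0.5,0],[0,0,0],34],
  [[0,0.2,0],[0,0,0],34],
  [[0,0,0],[0,0,0],34],
])

```text
time: 22.7
tcp_pos: [0.5361, 0.0454, 0.2048]
tool_rot: [-0.239, 0.666, 0.239, 0.666]
wrist_force: [0.3, 0.6, 0.4]
finger_gap: 0.034
```

```bash
python3 st.py; python3 - <<'E'
from h import *
t=camera("top")[:,:,::-1];d=camera("side")[:,:,::-1]
cv2.imwrite("pics/t8.png",np.clip(t*1.3,0,255).astype(np.uint8));cv2.imwrite("pics/d8.png",d)
cv2.imwrite("pics/t8c.png",np.clip(cv2.resize(t[230:310,370:470],(750,600),interpolation=2)*1.4,0,255).astype(np.uint8))
cv2.imwrite("pics/d8c.png",cv2.resize(d[110:190,280:390],(800,582),interpolation=2))
# key head top expected
for z in (.119,): print(proj("top",[.5365,-.2227,z]),proj("side",[.5365,-.2227,z]))
E
```

```text
[0.53607 0.0454  0.20479] keyyaw 309.45 [0.27 0.61 0.45] [-0.029  0.004  0.037] 0.034 22.7
[413.64672968 262.39382817] [326.51458248 136.81471317]
```

View pics/t8.png

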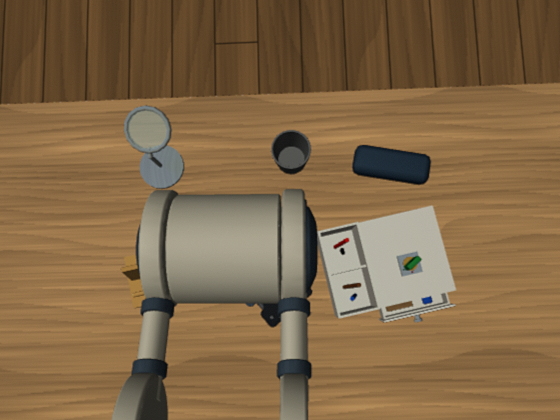

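View pics/t8c.png

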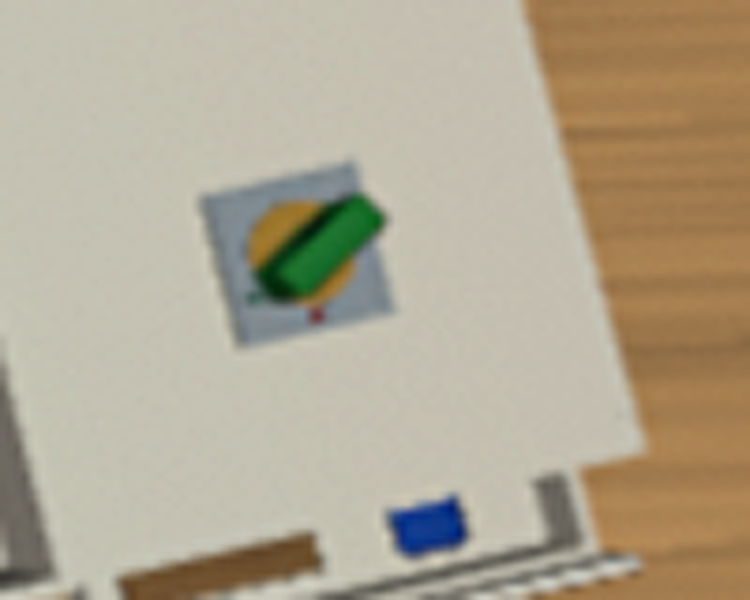

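View pics/d8c.png

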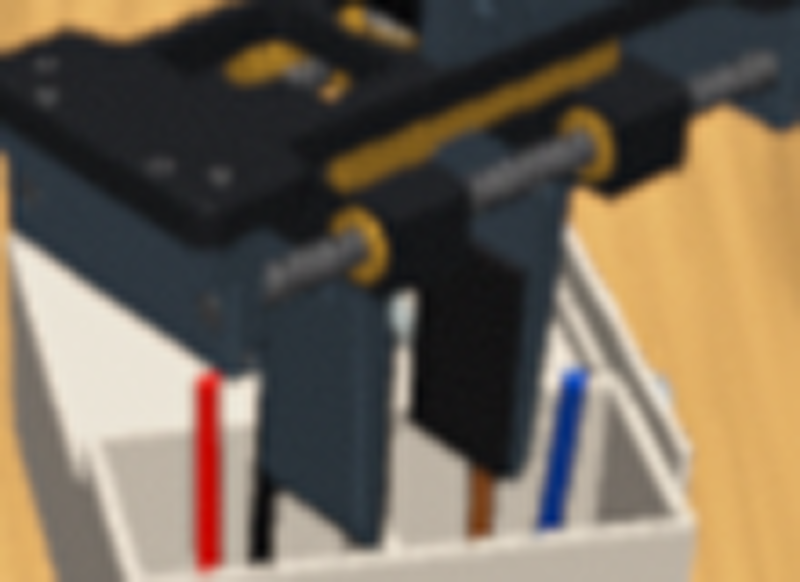

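Emit:
carry_out([
  [[0,0.3,0.3],[0,0,0],34],
  [[-0.2,0.6,0.6],[0,0,0],34],
  [[-0.2,0.7,0.6],[0,0,0],34],
  [[-0.2,0.7,0.5],[0,0,0],34],
  [[-0.2,0.7,0],[0,0,0],34],
])

```text
time: 23.3
tcp_pos: [0.4975, 0.1949, 0.308]
tool_rot: [-0.238, 0.664, 0.237, 0.668]
wrist_force: [0.7, 0.8, -0.1]
finger_gap: 0.0337
```

Emit:
carry_out([
  [[-0.2,0.6,0],[0,0,0],34],
  [[-0.2,0.6,0],[0,0,0],34],
  [[-0.2,0.4,0],[0,0,0],34],
  [[0,0.2,0],[0,0,0],34],
  [[0,0,0],[0,0,0],34],
])

```text
time: 23.8
tcp_pos: [0.4667, 0.2845, 0.3045]
tool_rot: [-0.238, 0.666, 0.238, 0.666]
wrist_force: [0.6, 1.2, -0.3]
finger_gap: 0.0342
```

```bash
python3 st.py; python3 - <<'E'
from h import *
d=camera("side")[:,:,::-1]
cv2.imwrite("pics/d9.png",d)
cv2.imwrite("pics/d9c.png",cv2.resize(d[110:190,280:390],(800,582),interpolation=2))
E
```

```text
[0.46668 0.28454 0.3045 ] keyyaw 309.36 [ 0.6   1.19 -0.27] [-0.029  0.01   0.009] 0.0342 23.8
```

View pics/d9c.png

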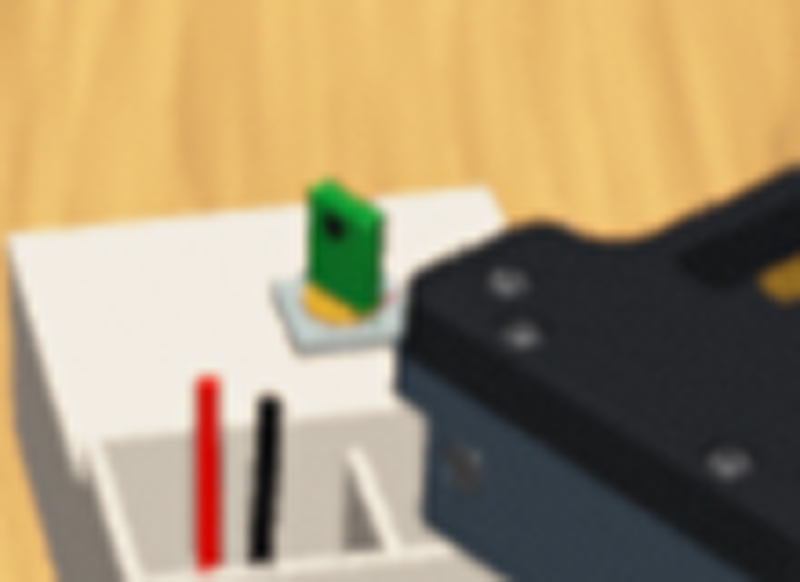

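View pics/d9.png

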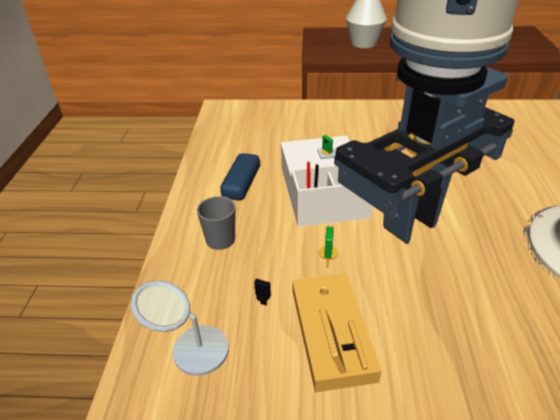

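The side view shows the key standing upright with its collar flat on the lock plate, at about (327,146). Nothing else has moved, and the arm is clear of everything.

```bash
python3 -c "
from station import *
print(hand_in())"
```

```text
the job is handed in; nothing more can be done
None
```

The drawer is unlocked and open, and the key is standing fully home in the lock. I handed the job in at about 24 s of the 72 s allowed; no verdict was reported.

**What I did:** I took the smaller green-headed key from the dock and lowered it into the lock in small steps. It went 16 mm below the plug face until the collar met the plate. I then turned it about 62° clockwise, until the drawer sprang open, let go and moved the arm clear.

**No back-and-forth search:** the slot happened to lie within a few degrees of the organiser's axis, so the blade dropped in without any turning.

**Forces:** sampled wrist readings peaked at 8.7 N, when the collar seated. They stayed at about 6 N or less while turning, with side loads of about 3.5 N that I eased by small shifts.

**Last checks:**
- The top view shows the drawer out and the key at its expected place.
- The side view shows the key upright with its collar on the plate. The other things it shows are where they were, including the second green key and the black one.
- In that last side view the gripper hides the drawer, two of the pens and part of the lock plate. The drawer check therefore rests on the earlier views.
- No check failed. The side camera sits about 1 px off the top camera's positions, which is within the stated 2 mm calibration.

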